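# Set up a soldering place at the fume extractor

### The arm

A 7-joint arm with a two-finger parallel gripper is mounted at the origin on the work surface. World frame = base frame: x ahead of the robot, y to its left, z up, the work surface at z = 0. Lengths are in m, angles in rad, forces in N, time in s.
With the tool pointing down it reaches from about 0.425 to 0.875 m from the base axis. Payload 4.7 kg.
Tool frame: the origin (TCP) lies at the very end of the fingers, on their centre line; the grasp point (between the pads) lies robot.pinch_z behind it (robot.pinch_z is the distance from the TCP to the grasp point, in m); x points along the fingers, y is the direction in which the jaws open and shut, and the axes are right-handed (so a half turn about x gives the same grasp; the last joint's range is limited). The gripper opens to 85 mm and grips with 20 to 120 N. Pads are 22 mm wide; open, the fingers measure 114 mm over their backs; the gripper's body (76 mm by 85 mm) begins 54 mm behind the grasp point. The pads swing forward as they close: fully open they stand 13 mm farther back than shut.
Start: joints at [-1.176, 0.321, -0.07, 1.45, 0.023, 1.371, -0.057], TCP at [0.242, 0.603, 0.2] pointing down, gripper open.
Joint ranges: [-2.86, 2.86], [-0.3, 2.09], [-1.38, 1.24], [0.06, 2.45], [-1.56, 4.7], [0.09, 2.05], [-2.69, 2.69]. Speed limits (rad/s): [2.57, 2.57, 3.14, 3.14, 3.14, 3.14, 3.14].

### API

Orientations are given as a unit quaternion [w, x, y, z].
In Python, from rig import robot gives the robot as it stands. Calls block until the motion is done:
- robot.move_to(position, orientation): joint-space move of the TCP to a pose.
- robot.move_straight(position, attitude=None, vel=0.15): straight line of the TCP; attitude=None keeps the orientation; vel is the mean speed in m/s.
- robot.set_joints(angles): joint-space move.
- robot.grip(opening, effort=None): finger opening in m; effort is the grip in N (None keeps the last); returns when the fingers have stopped.
- robot.sleep(seconds).
- robot.solve_ik(position, orientation): joint angles nearest the present ones, or None.
- robot.get_state(): the state.
- robot.get_image(name): name is "side" or "top" or "wrist"; returns a dict with "img" (384x512x3 uint8, red, green, blue), "depth" (384x512 float32, m along the optical axis (not along the pixel's ray), 0 where there is no reading), "fovy" (degrees; the focal length in pixels is half the picture's height over the tangent of half this angle, whatever the lens; pixels are square), "cx", "cy" (the principal point, pixels), "k1" (the pictures are not rectified: a ray, as slopes to the right and down, at radius r is drawn at 1 + k1 r^2 times it, then the intrinsics apply), "pose" (4x4, takes a point from camera to world coordinates); the wrist camera has in their place "T_tool_cam" (4x4, takes a point from camera to tool coordinates, whose origin is the TCP and whose axes are the tool frame's). Camera axes: x right, y down, z forward; pixel columns grow to the right and rows downward; lengths in m; the calibration is good to about 2 mm. A picture is of the moment at which its call begins: read the wrist's pose just before it.
A pose or a line that the arm cannot do raises robot.Unreachable and nothing moves.
- robot.finish_job(): hands the job in, once; it reports no verdict.
The state is a dict: "t": time; "joints": joint angles; "joint_vel": joint speeds; "effort": joint torques, N m; "ee_pos": TCP position; "ee_rot": TCP orientation; "ft_force": force on the tool from outside, world axes, zero at the start; "torque": the same for the moment, N m; "finger_gap": finger opening in m.
Only numpy, scipy, OpenCV 4.12 (cv2) and the standard library are available. Lean on these libraries where they do the work, as an engineer would, in place of code of your own. Each camera call takes 0.05 s, during which the arm holds its last target.

### The job

Get this place ready for soldering by pushing with the fingers only, pinching, lifting and tipping nothing: slide the circuit-board holder across the table until the long side of its base rests flat against the fume extractor's sill, in front of the intake grille. Push the extractor's fan lever from off past the first notch, all the way to its second stop (full speed); either job may come first. Leave the other things on the table and on the extractor where they are.

Things in the scene. Friction and masses are not known exactly. Their poses are not given: they have to be found in the camera images.
- extractor: fume extractor: grey box fixed to the table, 190 deep (x) x 250 wide (y) x 170 mm high; origin on the table under its middle. +x runs from the front (black slatted intake grille, at x = -95) to the rear; seen by someone facing the grille, -y is to the right. A dark sill 22 mm high along the foot of the front sticks out to x = -115. Black carrying handle at x = 68, 32 mm above the top.
- sill (a point): middle of the sill's front edge (extractor x = -115, y = 0, 11 mm above the table); axes as the extractor's
- fan_lever (a joint): fan lever along its slot on the extractor's top, in m: 0 = off, 0.025 = first notch (low), 0.050 = second stop (full speed, end of slot); rests within 2 mm of these. Grows towards the extractor's -y (right, facing the grille). A spring detent holds it at each place: about 4 to 5 N of push to leave one; past half way to the next it snaps on into it by itself. Starts at off (0 to 1.2 mm).
- lever_cap (a point): centre of the lever's black finger cap, 30 mm above the extractor's top; moves with the lever. Cap 14 mm along the slot, 28 across, 20 high (20 to 40 mm above the top) on a thin steel stem. At off it is at extractor x = -45, y = +25; the top is free for 60 mm beyond either end of its travel.
- notch_second (a point): where the centre of the finger cap is at the second stop (extractor x = -45, y = -25, 30 mm above the top). Two white pips on the plate beside it; one pip marks the first notch, a ring marks off.
- board_holder: loose circuit-board holder, 0.4 to 0.85 kg: dark base 110 (x) x 170 (y) x 18 mm, origin under its middle, +x towards the extractor within 0.4 rad. Upright arms near its ends (y = +-73, 57 mm high, small knobs outside) clamp a level green circuit board 58 x 128 mm, 50 mm above the table, parts on it to 58 mm. Slides at 2 to 7 N; push low, on the base.
- holder_edge (a point): middle of the holder base's long side that faces the extractor (holder x = +55, 9 mm above the table)
- flux_jar: bystander: small jar, 40 mm across, 42 mm high, standing on the extractor's top towards the rear right; origin at the centre of its underside
- stepper_motor: bystander: square stepper motor 42 x 42 x 40 mm with a thin shaft upward (62 mm in all); origin at the centre of its underside
- marker: bystander: marker pen 130 mm long, 21 mm thick, lying on the table along its x; origin underneath its middle
- battery: bystander: black sealed battery 65 x 150 x 100 mm, standing; origin at the centre of its underside
- screwdriver: bystander: screwdriver lying on the table along its x, about 200 mm long, handle 26 mm thick; origin on the table under its middle
- parts_tray: bystander: grey open parts tray 100 x 140 x 35 mm; origin at the centre of its underside

How it is judged:
By the outcome, as a careful person would: the job done as asked, in the order asked, and still so for the second after the job is handed in, with the robot touching nothing.
It also fails if it takes over 54 s, if anything falls off the work surface, if the arm or the gripper's body presses on something with over 40 N, if the wrist force passes 120 N, or if a joint passes its speed limit or range.

## Working session

There is one attempt and no reset: what is moved stays moved. The work goes in short steps, each a Python script; the robot and the scene stay as the last script left them, time stands still between calls to the robot, and variables do not carry over. Pictures are saved under pics/ and viewed, and the job is handed in when it is done.

```bash
ls; mkdir -p pics
cat > h.py <<'E'
import numpy as np, cv2
from rig import robot
def shot(name,fn):
    s=robot.get_state(); im=robot.get_image(name)
    cv2.imwrite('pics/'+fn+'.png',cv2.cvtColor(im['img'],cv2.COLOR_RGB2BGR))
    if name=='wrist':
        from scipy.spatial.transform import Rotation as R
        q=s['ee_rot'];T=np.eye(4);T[:3,:3]=R.from_quat([q[1],q[2],q[3],q[0]]).as_matrix();T[:3,3]=s['ee_pos']
        im['pose']=T@im['T_tool_cam']
    np.savez('pics/'+fn+'.npz',**im)
    return im
def K(im):
    h=im['img'].shape[0]; f=h/2/np.tan(np.radians(im['fovy'])/2)
    return np.array([[f,0,im['cx']],[0,f,im['cy']],[0,0,1.]])
def cloud(im):
    h,w=im['depth'].shape; v,u=np.mgrid[:h,:w]
    p=cv2.undistortPointsIter(np.stack([u,v],-1).reshape(-1,1,2).astype(float),K(im),np.array([im['k1'],0,0,0,0.]),None,None,(3,50,1e-9)).reshape(h,w,2)
    d=im['depth'].astype(float); P=np.stack([p[...,0]*d,p[...,1]*d,d],-1)
    X=P@im['pose'][:3,:3].T+im['pose'][:3,3]; X[d==0]=np.nan
    return X
E
python3 - <<'E'
from h import *
for n in ['side','top','wrist']:
    im=shot(n,n+'0'); print(n,im['fovy'],im['k1'],im['pose'].round(3).tolist())
s=robot.get_state(); print(s); print(robot.pinch_z)
E
```

```text
pics
side 55.628987264113086 0.007662321056994603 [[0.757, -0.358, 0.546, 0.111], [-0.653, -0.446, 0.612, -0.581], [0.024, -0.82, -0.572, 0.655], [0.0, 0.0, 0.0, 1.0]]
top 52.94375895939577 0.03392096671783761 [[-0.03, -0.98, 0.199, 0.397], [-1.0, 0.028, -0.01, -0.011], [0.004, -0.199, -0.98, 1.086], [0.0, 0.0, 0.0, 1.0]]
wrist 58.830595379468356 -0.07574968270131487 [[0.372, 0.887, 0.273, 0.17], [0.928, -0.355, -0.112, 0.632], [-0.003, 0.295, -0.955, 0.373], [0.0, 0.0, 0.0, 1.0]]
{'t': 0.15, 'joints': array([-1.17590515,  0.32166876, -0.0701356 ,  1.45136225,  0.02260814,
        1.37079899, -0.05689829]), 'joint_vel': array([-0.00056609, -0.00186128,  0.0024481 , -0.00250234, -0.00034846,
       -0.00051071,  0.0014191 ]), 'effort': array([ 9.68199583e-05, -4.94098163e+01, -3.82768577e-01, -3.14684272e+01,
        1.30098470e-02,  8.37019470e-03, -3.15136947e-05]), 'ee_pos': array([0.24143064, 0.60302759, 0.1986811 ]), 'ee_rot': array([ 0.69426347,  0.13328425,  0.69440417, -0.13429961]), 'ft_force': array([ 0.21028297,  0.02167641, -0.00529323]), 'torque': array([-0.0371801 , -0.02410197,  0.02969316]), 'finger_gap': 0.08551769153032543}
0.0187
```

View pics/top0.png

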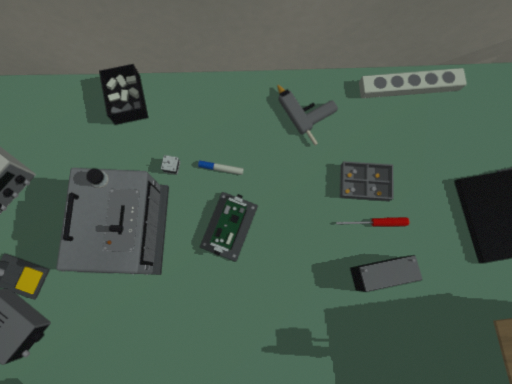

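View pics/side0.png

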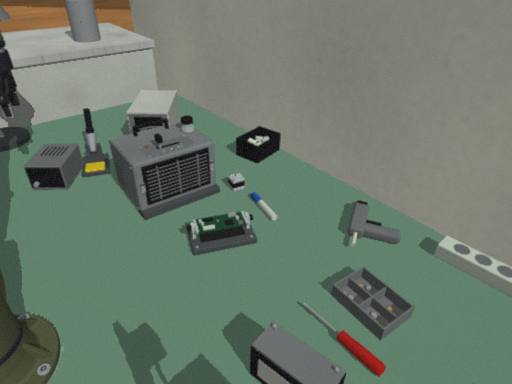

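View pics/wrist0.png

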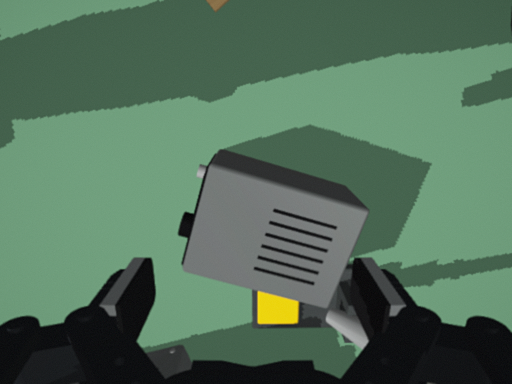

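The top picture shows the extractor at about (110,222) with its grille facing image right (world -y). The lever cap is at about (117,229), the jar at (96,177) and the holder at (229,226). The motor is at (171,164) and the marker at (221,168). Next I'll measure them.

Run:
```python
from h import *
for n in ['top0','side0']:
    im=dict(np.load(f'pics/{n}.npz')); X=cloud(im)
    z=X[...,2]
    # crop upscaled
    print(n, 'table z', np.nanmedian(z[(abs(X[...,0]-.45)<.15)&(abs(X[...,1])<.3)]))
    hol=(abs(X[...,0]-.45)<.2)&(abs(X[...,1]-.08)<.12)
    for lo,hi,lab in [(.009,.025,'base'),(.045,.053,'board')]:
        m=hol&(z>lo)&(z<hi); 
        c,sz,a=cv2.minAreaRect((X[m][:,:2]*1000).astype(np.float32)); print(lab,m.sum(),np.round(c,1),np.round(sz,1),a)
    ex=(X[...,1]>.15)&(X[...,1]<.5)&(X[...,0]>.2)&(X[...,0]<.62)
    for lo,hi,lab in [(.165,.177,'top'),(.185,.215,'above'),(.012,.03,'sill')]:
        m=ex&(z>lo)&(z<hi)
        pts=X[m]
        c,sz,a=cv2.minAreaRect((pts[:,:2]*1000).astype(np.float32)); print(lab,m.sum(),np.round(c,1),np.round(sz,1),a)
        if lab!='top':
            k,l=cv2.connectedComponents(m.astype(np.uint8))
            for i in range(1,k):
                q=X[l==i]
                if len(q)>12: print('  ',len(q),np.argwhere(l==i).mean(0)[::-1].round(),q.min(0).round(3),q.max(0).round(3))
for n,(x,y,w,h) in {'top0':(40,130,240,160),'side0':(80,100,220,170)}.items():
    i=cv2.imread(f'pics/{n}.png')[y:y+h,x:x+w]; cv2.imwrite(f'pics/{n}c.png',cv2.resize(i,None,fx=3.3,fy=3.3,interpolation=cv2.INTER_CUBIC))
```

```text
top0 table z 0.00019312415928141036
base 1200 [538.   35.5] [110.3 169.8] 67.2164077758789
board 922 [538.3  35.1] [ 58.2 173.6] 67.17254638671875
top 6266 [522.8 328.9] [188.7 206.7] 85.86288452148438
above 373 [553.7 342.4] [106.3 134.3] 6.658313751220703
   279 [ 68. 216.] [0.493 0.386 0.186] [0.602 0.404 0.205]
   94 [116. 228.] [0.508 0.271 0.193] [0.522 0.298 0.214]
sill 590 [513.7 225.5] [ 34.8 209.8] 81.18718719482422
   588 [159. 238.] [0.412 0.209 0.012] [0.618 0.245 0.03 ]
side0 table z 0.0012009008119719944
base 1117 [535.5  27.2] [108.6 172.6] 64.7947006225586
board 628 [538.   31.6] [ 63.2 174.3] 67.6959228515625
top 2090 [523.3 323.7] [188.1 208.6] 85.15006256103516
above 231 [544.7 331.7] [132.8 111.1] 86.72957611083984
   165 [150. 124.] [0.493 0.383 0.185] [0.604 0.401 0.204]
   66 [158. 138.] [0.507 0.267 0.185] [0.521 0.295 0.212]
sill 687 [521.3 310.8] [203.3 210.5] 85.65355682373047
   686 [169. 201.] [0.411 0.204 0.012] [0.62  0.419 0.03 ]
```

```bash
sleep 0
python3 - <<'E'
from h import *
for n in ['top0','side0']:
    im=dict(np.load(f'pics/{n}.npz')); X=cloud(im); z=X[...,2]
    ex=(X[...,1]>.15)&(X[...,1]<.55)&(X[...,0]>.3)&(X[...,0]<.8)
    m=ex&(z>.163)&(z<.177)
    m=cv2.morphologyEx(m.astype(np.uint8),cv2.MORPH_OPEN,np.ones((3,3)))>0
    c,sz,a=cv2.minAreaRect((X[m][:,:2]*1000).astype(np.float32)); print(n,m.sum(),np.round(c,1),np.round(sz,1),a)
    m=ex&(z>.018)&(z<.026)&(X[...,1]<.26); q=X[m]
    # front edge line of sill: per-x-bin min y
    b=np.arange(.36,.68,.02); 
    P=np.array([(x+.01,q[(q[:,0]>=x)&(q[:,0]<x+.02),1].min()) for x in b if ((q[:,0]>=x)&(q[:,0]<x+.02)).sum()>3]); print(P.round(4).tolist()); print('sill x',q[:,0].min(),q[:,0].max(), np.polyfit(P[1:-1,0],P[1:-1,1],1))
    for lab,x0,x1,y0,y1 in [('motor',.6,.72,.12,.25),('marker',.6,.72,-.02,.14),('jar',.6,.7,.3,.44)]:
        m=(X[...,0]>x0)&(X[...,0]<x1)&(X[...,1]>y0)&(X[...,1]<y1)&(z>(.178 if lab=='jar' else .008))
        if lab=='motor': m&=z<.1
        k,l,st,_=cv2.connectedComponentsWithStats(m.astype(np.uint8)); i=1+st[1:,4].argmax(); q=X[l==i]; print(lab,len(q),q.min(0).round(3),q.max(0).round(3))
E
```

```text
top0 7285 [543.6 327.5] [188.3 247.9] 86.03562927246094
[[0.41, 0.2241], [0.43, 0.2219], [0.45, 0.2197], [0.47, 0.2196], [0.49, 0.2176], [0.51, 0.216], [0.53, 0.2151], [0.55, 0.2128], [0.57, 0.2126], [0.59, 0.2105], [0.61, 0.2087], [0.63, 0.2082], [0.65, 0.2062], [0.69, 0.1813]]
sill x 0.41155269414280815 0.7301319612835526 [-0.06980758  0.25178014]
motor 263 [0.6   0.206 0.009] [0.659 0.228 0.099]
marker 276 [ 0.687 -0.007  0.008] [0.72  0.12  0.025]
jar 309 [0.619 0.316 0.178] [0.656 0.355 0.215]
side0 2451 [541.8 322.6] [190.5 250. ] 87.16529846191406
[[0.41, 0.2194], [0.43, 0.218], [0.45, 0.2172], [0.47, 0.2127], [0.49, 0.2122], [0.51, 0.2116], [0.53, 0.2107], [0.55, 0.2076], [0.57, 0.2076], [0.59, 0.2046], [0.61, 0.2048], [0.63, 0.2032], [0.65, 0.2008], [0.69, 0.1769]]
sill x 0.4106675553432396 0.735582794164029 [-0.07412713  0.24927812]
motor 469 [0.6   0.2   0.009] [0.662 0.229 0.1  ]
marker 207 [ 0.686 -0.013  0.008] [0.719 0.115 0.023]
jar 176 [0.62  0.313 0.178] [0.657 0.351 0.214]
```

View pics/top0c.png

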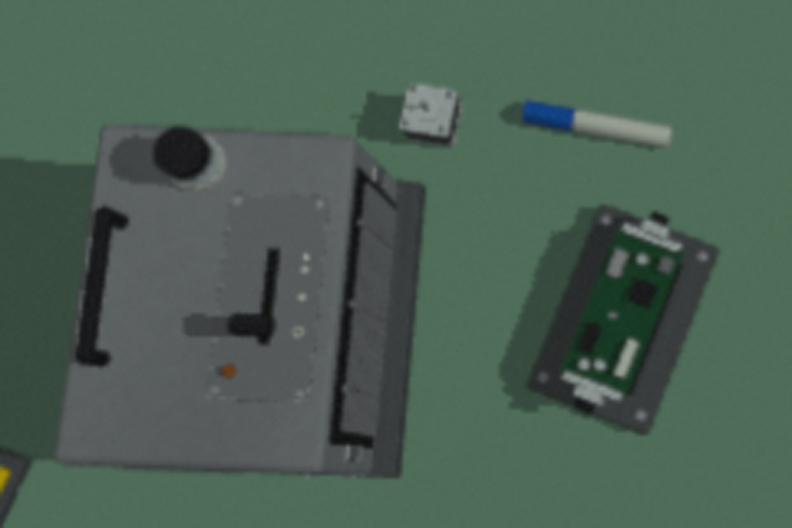

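View pics/side0c.png

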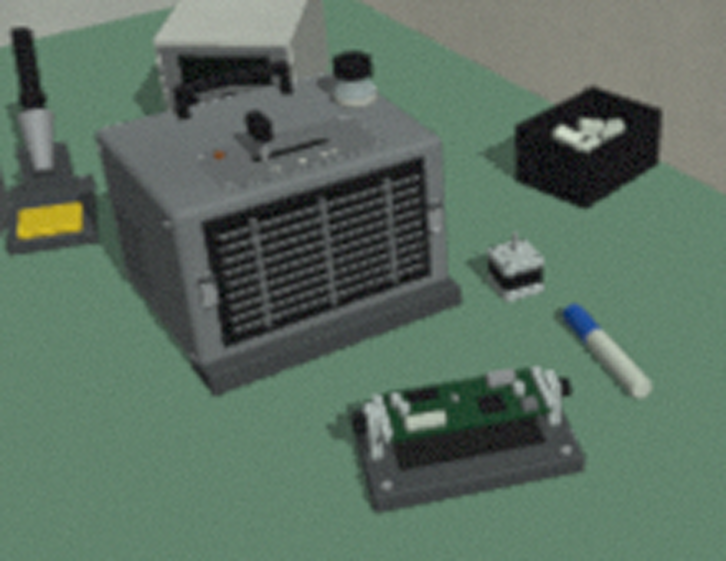

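```bash
cat >> h.py <<'E'
from scipy.spatial.transform import Rotation as R
def ori(phi): # tool down, jaw (tool y) along phi
    c,s=np.cos(phi),np.sin(phi)
    q=R.from_matrix(np.array([[0,c,s],[0,s,-c],[-1,0,0]])).as_quat()
    return np.array([q[3],q[0],q[1],q[2]])
A=np.radians(85.9); xh=np.array([np.cos(A),np.sin(A)]); yh=np.array([-xh[1],xh[0]])
C=np.array([.5427,.3252])
def ex(x,y): return C+x*xh+y*yh
E
python3 - <<'E'
from h import *
print(ex(-.045,.025),ex(-.045,-.025),ex(-.115,0))
for k in [0,np.pi]:
    for p,phi in [((*ex(-.045,.065),.26),A),((.505,-.05,.2),np.radians(67)-np.pi/2),((.526,.101,.01),A-np.pi/2)]:
        print(k,robot.solve_ik(p,ori(phi+k)))
E
```

```text
[0.5145466 0.2821026] [0.56441863 0.27852773] [0.53447779 0.21049431]
0 [-0.70041475  0.09098426  0.12038081  1.6050467  -0.01099669  1.44622401
  0.92007712]
0 [-8.73157822e-04  1.82651101e-02  4.78519653e-02  1.79965800e+00
 -9.01008102e-04  1.32369054e+00 -3.54234505e-01]
0 [-0.62839675  0.27095461  0.43815854  1.95285111 -0.14036633  0.9470027
 -0.19355873]
3.141592653589793 [-0.95352024  0.08909592  0.39318218  1.61375111 -0.0343659   1.44558539
 -2.19980398]
3.141592653589793 None
3.141592653589793 [ 0.73286891  0.5473172  -1.17459057  1.90786871  0.5758438   1.07930012
  2.39030769]
```

Run:
```python
from h import *
s=robot.get_state(); p=s['ee_pos']
robot.move_straight([p[0],p[1],.30],vel=.25)
robot.grip(0.0,20)
robot.move_to([*ex(-.045,.068),.27],ori(A))
robot.move_straight([*ex(-.045,.068),.191],vel=.15)
s=robot.get_state(); print(s['t'],s['ee_pos'],s['ft_force'],s['finger_gap'])
im=shot('side','side1'); shot('top','top1')
for n,(x,y,w,h) in {'top1':(40,130,240,160),'side1':(80,80,220,170)}.items():
    i=cv2.imread(f'pics/{n}.png')[y:y+h,x:x+w]; cv2.imwrite(f'pics/{n}c.png',cv2.resize(i,None,fx=3.3,fy=3.3,interpolation=cv2.INTER_CUBIC))
```

```text
3.6 [0.47189679 0.28588938 0.19173074] [ 0.1973489  -0.4727154   1.08144987] 0.00019039927981581058
```

View pics/side1c.png

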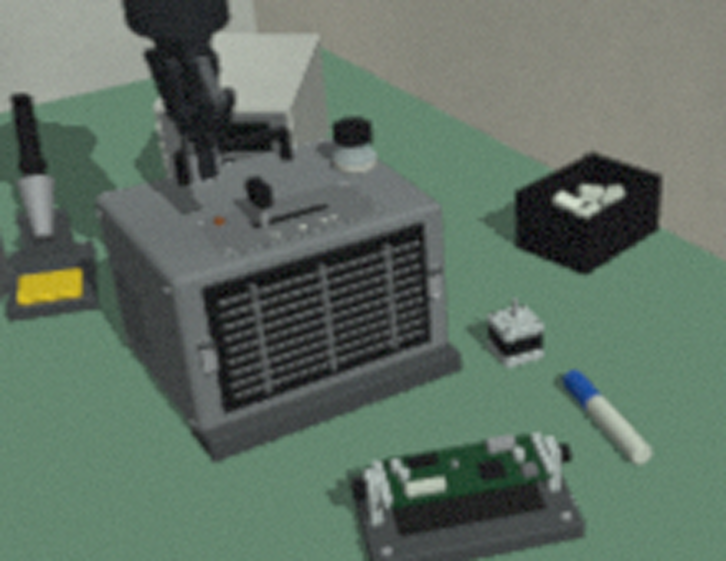

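View pics/top1c.png

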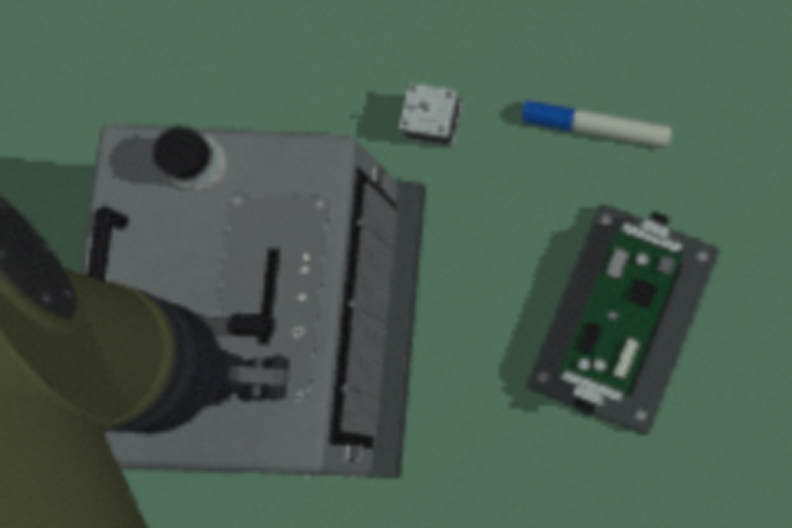

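The closed fingers are at about (260,378) in the top crop, in line behind the cap at (255,325). Now I'll push.

Run:
```python
from h import *
y=.068
ys=list(np.arange(.062,.0,-.006))+list(np.arange(-.001,-.03,-.0015))
for y in ys:
    robot.move_straight([*ex(-.045,y),.191],vel=.06)
    s=robot.get_state(); f=-(s['ft_force'][:2]@yh); print(round(y,4),s['ee_pos'].round(4),'push',-round(f,2),round(s['t'],2))
    if y<.0 and -f<-0 and abs(f)>9 : break
im=shot('side','side2'); shot('top','top2')
for n,(x,y,w,h) in {'top2':(40,130,240,160),'side2':(80,80,220,170)}.items():
    i=cv2.imread(f'pics/{n}.png')[y:y+h,x:x+w]; cv2.imwrite(f'pics/{n}c.png',cv2.resize(i,None,fx=3.3,fy=3.3,interpolation=cv2.INTER_CUBIC))
```

```text
0.062 [0.4785 0.2846 0.1916] push 0.94 3.95
0.056 [0.484  0.2841 0.191 ] push -0.1 4.2
0.05 [0.49   0.2837 0.1909] push -0.53 4.45
0.044 [0.496  0.2833 0.1909] push 0.57 4.7
0.038 [0.502  0.2828 0.1909] push 0.1 4.95
0.032 [0.5079 0.2824 0.1909] push 1.11 5.2
0.026 [0.5139 0.282  0.1909] push 0.02 5.45
0.02 [0.5199 0.2815 0.191 ] push 0.51 5.7
0.014 [0.5259 0.2811 0.1909] push 0.28 5.95
0.008 [0.5319 0.2807 0.1909] push -0.02 6.2
0.002 [0.5379 0.2802 0.1909] push -0.65 6.45
-0.001 [0.5406 0.2802 0.191 ] push -0.36 6.7
-0.0025 [0.542  0.2801 0.191 ] push -0.97 6.95
-0.004 [0.5435 0.28   0.191 ] push -0.7 7.2
-0.0055 [0.545  0.2799 0.191 ] push 0.62 7.45
-0.007 [0.5466 0.2797 0.191 ] push -0.72 7.7
-0.0085 [0.548  0.2796 0.1909] push 0.04 7.95
-0.01 [0.5495 0.2795 0.191 ] push 0.03 8.2
-0.0115 [0.5511 0.2794 0.191 ] push -0.59 8.45
-0.013 [0.5525 0.2793 0.191 ] push -1.24 8.7
-0.0145 [0.554  0.2792 0.191 ] push 0.28 8.95
-0.016 [0.5555 0.2791 0.191 ] push 0.21 9.2
-0.0175 [0.557 0.279 0.191] push 0.03 9.45
-0.019 [0.5585 0.2789 0.191 ] push -0.03 9.7
-0.0205 [0.56   0.2788 0.191 ] push -0.16 9.95
-0.022 [0.5615 0.2787 0.191 ] push 0.37 10.2
-0.0235 [0.563  0.2785 0.191 ] push 0.88 10.45
-0.025 [0.5645 0.2785 0.191 ] push 1.7 10.7
-0.0265 [0.566  0.2784 0.191 ] push -0.51 10.95
-0.028 [0.5675 0.2782 0.191 ] push -0.84 11.2
-0.0295 [0.569  0.2782 0.191 ] push -0.62 11.45
```

View pics/side2c.png

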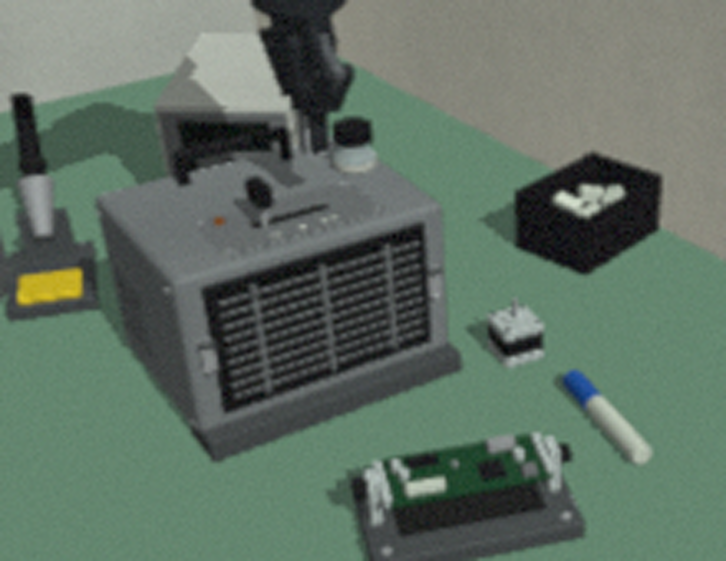

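View pics/top2c.png

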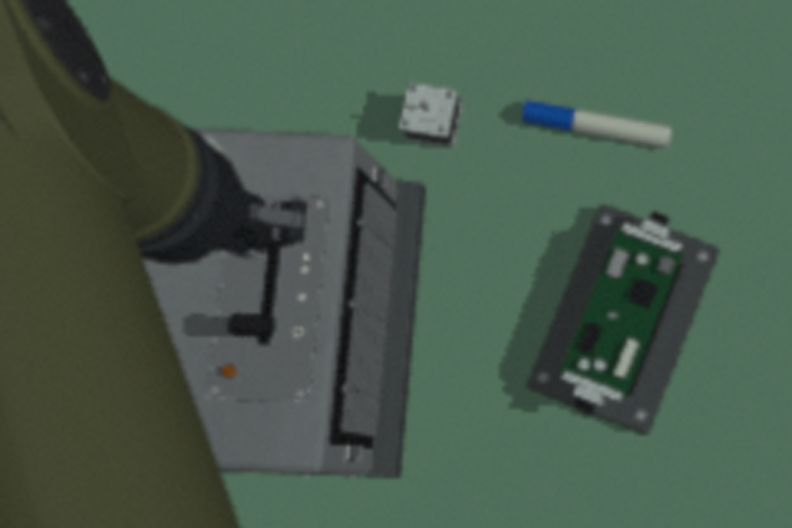

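Run:
```python
from h import *
for n in ['top1','side1','top2','side2']:
    im=dict(np.load(f'pics/{n}.npz')); X=cloud(im); 
    f=ex(-.045,.068 if '1' in n else -.0295)
    d=X[...,:2]-f
    m=(abs(d[...,0])<.03)&(abs(d[...,1])<.05)&(X[...,2]>.176)&(X[...,2]<.26)
    q=X[m]; 
    print(n,m.sum())
    for lo in np.arange(.176,.26,.01):
        r=q[(q[:,2]>=lo)&(q[:,2]<lo+.01)]
        if len(r): print('  z',round(lo,3),len(r),r.min(0).round(3),r.max(0).round(3))
```

```text
top1 7
  z 0.226 3 [0.461 0.28  0.23 ] [0.462 0.286 0.236]
  z 0.236 4 [0.463 0.281 0.236] [0.465 0.282 0.245]
side1 116
  z 0.176 1 [0.487 0.302 0.177] [0.487 0.302 0.177]
  z 0.216 5 [0.469 0.276 0.224] [0.48  0.28  0.226]
  z 0.226 27 [0.461 0.269 0.226] [0.481 0.294 0.236]
  z 0.236 35 [0.461 0.269 0.236] [0.483 0.287 0.246]
  z 0.246 36 [0.46  0.268 0.247] [0.482 0.292 0.256]
  z 0.256 12 [0.462 0.271 0.256] [0.481 0.287 0.259]
top2 23
  z 0.226 6 [0.558 0.267 0.228] [0.562 0.273 0.235]
  z 0.236 9 [0.558 0.271 0.236] [0.561 0.286 0.243]
  z 0.246 8 [0.557 0.267 0.247] [0.561 0.285 0.255]
side2 109
  z 0.216 7 [0.561 0.27  0.223] [0.578 0.287 0.225]
  z 0.226 25 [0.558 0.264 0.226] [0.58  0.283 0.236]
  z 0.236 30 [0.558 0.263 0.236] [0.574 0.281 0.246]
  z 0.246 36 [0.558 0.261 0.246] [0.578 0.287 0.256]
  z 0.256 11 [0.558 0.263 0.256] [0.58  0.289 0.26 ]
```

The cloud puts the closed fingertips at z≈0.223, although the reported TCP is at 0.191. They passed over the 0.21 m cap without touching it. Before moving again I'll check where the gripper body sits.

Run:
```python
from h import *
im=dict(np.load('pics/side2.npz')); X=cloud(im); 
f=ex(-.045,-.0295); d=X[...,:2]-f
for n in ['side1','side2']:
    im=dict(np.load(f'pics/{n}.npz')); X=cloud(im); f=ex(-.045,.068 if '1' in n else -.0295); d=X[...,:2]-f
    m=(np.hypot(d[...,0],d[...,1])<.09)&(X[...,2]>.215)&(X[...,2]<.40)
    q=X[m]
    for lo in np.arange(.22,.40,.01):
        r=q[(q[:,2]>=lo)&(q[:,2]<lo+.01)]
        if len(r): print('  z',round(lo,3),len(r),r.min(0).round(3),r.max(0).round(3))
i=cv2.imread('pics/side1.png')[80:150,110:170]; cv2.imwrite('pics/side1z.png',cv2.resize(i,None,fx=8,fy=8,interpolation=cv2.INTER_CUBIC))
w=shot('wrist','wrist2')
```

```text
z 0.22 14 [0.461 0.276 0.224] [0.481 0.294 0.229]
  z 0.23 34 [0.461 0.269 0.23 ] [0.483 0.292 0.24 ]
  z 0.24 33 [0.461 0.268 0.24 ] [0.483 0.292 0.25 ]
  z 0.25 34 [0.46  0.271 0.25 ] [0.482 0.289 0.259]
  z 0.26 17 [0.459 0.27  0.26 ] [0.477 0.317 0.269]
  z 0.27 60 [0.457 0.249 0.27 ] [0.482 0.321 0.28 ]
  z 0.28 51 [0.456 0.24  0.28 ] [0.481 0.329 0.29 ]
  z 0.29 74 [0.453 0.229 0.291] [0.481 0.335 0.3  ]
  z 0.3 79 [0.454 0.223 0.3  ] [0.487 0.339 0.31 ]
  z 0.31 108 [0.452 0.221 0.31 ] [0.488 0.344 0.32 ]
  z 0.32 95 [0.451 0.234 0.32 ] [0.492 0.32  0.33 ]
  z 0.33 77 [0.452 0.242 0.33 ] [0.479 0.314 0.34 ]
  z 0.34 48 [0.459 0.245 0.34 ] [0.48  0.283 0.35 ]
  z 0.35 108 [0.435 0.245 0.35 ] [0.501 0.299 0.36 ]
  z 0.36 139 [0.433 0.244 0.36 ] [0.506 0.295 0.37 ]
  z 0.37 137 [0.433 0.244 0.37 ] [0.503 0.297 0.38 ]
  z 0.38 138 [0.432 0.244 0.38 ] [0.505 0.296 0.39 ]
  z 0.39 183 [0.433 0.245 0.39 ] [0.507 0.314 0.4  ]
  z 0.22 14 [0.559 0.266 0.223] [0.58  0.287 0.23 ]
  z 0.23 30 [0.558 0.263 0.231] [0.576 0.283 0.24 ]
  z 0.24 30 [0.558 0.262 0.24 ] [0.576 0.287 0.25 ]
  z 0.25 35 [0.558 0.261 0.25 ] [0.58  0.289 0.26 ]
  z 0.26 21 [0.555 0.249 0.26 ] [0.574 0.287 0.27 ]
  z 0.27 62 [0.554 0.241 0.27 ] [0.58 0.31 0.28]
  z 0.28 50 [0.553 0.231 0.28 ] [0.577 0.32  0.29 ]
  z 0.29 75 [0.551 0.223 0.29 ] [0.577 0.327 0.3  ]
  z 0.3 89 [0.551 0.215 0.3  ] [0.576 0.335 0.31 ]
  z 0.31 105 [0.549 0.214 0.31 ] [0.576 0.336 0.32 ]
  z 0.32 89 [0.548 0.226 0.32 ] [0.573 0.318 0.33 ]
  z 0.33 76 [0.55  0.233 0.33 ] [0.575 0.308 0.34 ]
  z 0.34 42 [0.554 0.236 0.34 ] [0.574 0.277 0.35 ]
  z 0.35 98 [0.53  0.238 0.35 ] [0.6   0.287 0.36 ]
  z 0.36 115 [0.531 0.238 0.36 ] [0.594 0.283 0.37 ]
  z 0.37 122 [0.531 0.237 0.37 ] [0.597 0.29  0.38 ]
  z 0.38 125 [0.531 0.237 0.38 ] [0.601 0.292 0.39 ]
  z 0.39 150 [0.532 0.238 0.39 ] [0.603 0.299 0.4  ]
```

View pics/side1z.png

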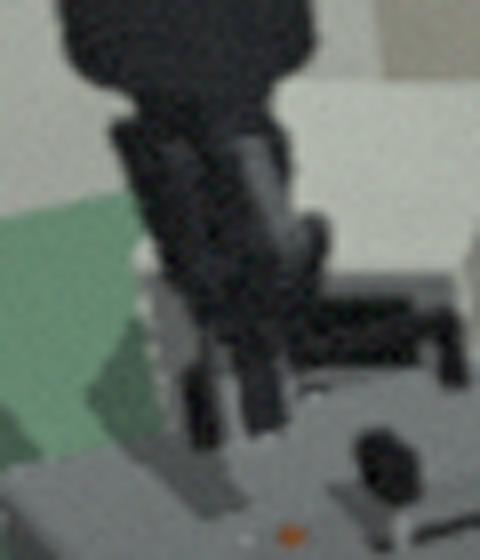

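View pics/wrist2.png

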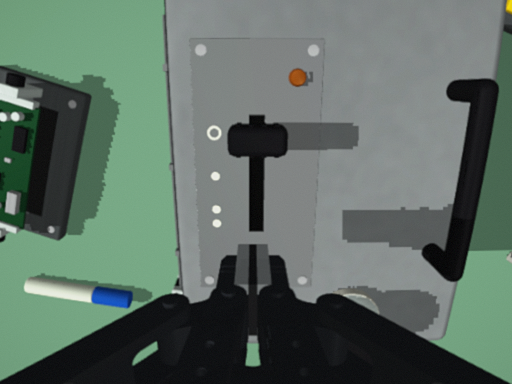

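Run:
```python
from h import *
im=dict(np.load('pics/wrist2.npz')); X=cloud(im)
print('plate',X[60:100,220:280].reshape(-1,3).mean(0),'cap',X[135:145,245:270].reshape(-1,3).mean(0))
print('table',X[150:250,120:160].reshape(-1,3).mean(0))
im=dict(np.load('pics/wrist0.npz')); X=cloud(im); print('t0',X[60:90,350:450].reshape(-1,3).mean(0), X[200:210,20:100].reshape(-1,3).mean(0))
```

```text
plate [nan nan nan] cap [nan nan nan]
table [nan nan nan]
t0 [nan nan nan] [nan nan nan]
```

Run:
```python
from h import *
im=dict(np.load('pics/wrist2.npz')); d=im['depth']; print(d.shape,(d>0).mean(),d[d>0][:5])
X=cloud(im); n=lambda a,b,c,e: np.nanmedian(X[a:b,c:e].reshape(-1,3),0).round(4)
print('plate',n(60,100,220,280),'cap',n(132,148,238,278),'table',n(150,250,120,160))
# ground points from cap pixel assuming z=.21
```

```text
(384, 512) 0.9959208170572916 [0.3205178  0.3193968  0.32138357 0.3198898  0.3204019 ]
plate [0.4853 0.2829 0.1708] cap [0.5131 0.2848 0.2095] table [ 5.982e-01  1.477e-01 -4.000e-04]
```

Run:
```python
from h import *
im=dict(np.load('pics/wrist2.npz')); X=cloud(im); d=im['depth']
for v in range(236,300,4): print(v,[ (round(float(d[v,u]),3),)+tuple(X[v,u].round(3)) for u in (245,263)])
```

```text
236 [(0.211, np.float64(0.577), np.float64(0.273), np.float64(0.17)), (0.21, np.float64(0.578), np.float64(0.284), np.float64(0.171))]
240 [(0.212, np.float64(0.58), np.float64(0.273), np.float64(0.17)), (0.211, np.float64(0.58), np.float64(0.284), np.float64(0.171))]
244 [(0.152, np.float64(0.557), np.float64(0.276), np.float64(0.226)), (0.152, np.float64(0.557), np.float64(0.284), np.float64(0.226))]
248 [(0.148, np.float64(0.557), np.float64(0.276), np.float64(0.23)), (0.149, np.float64(0.558), np.float64(0.284), np.float64(0.229))]
252 [(0.144, np.float64(0.557), np.float64(0.276), np.float64(0.235)), (0.144, np.float64(0.557), np.float64(0.284), np.float64(0.234))]
256 [(0.142, np.float64(0.557), np.float64(0.276), np.float64(0.237)), (0.14, np.float64(0.557), np.float64(0.284), np.float64(0.238))]
260 [(0.137, np.float64(0.557), np.float64(0.276), np.float64(0.242)), (0.138, np.float64(0.558), np.float64(0.284), np.float64(0.241))]
264 [(0.133, np.float64(0.556), np.float64(0.276), np.float64(0.245)), (0.133, np.float64(0.557), np.float64(0.284), np.float64(0.245))]
268 [(0.131
[... 371 characters left out ...]
0.283), np.float64(0.253))]
280 [(0.123, np.float64(0.557), np.float64(0.277), np.float64(0.256)), (0.122, np.float64(0.557), np.float64(0.283), np.float64(0.257))]
284 [(0.12, np.float64(0.557), np.float64(0.277), np.float64(0.26)), (0.121, np.float64(0.558), np.float64(0.283), np.float64(0.259))]
288 [(0.119, np.float64(0.558), np.float64(0.277), np.float64(0.261)), (0.116, np.float64(0.556), np.float64(0.283), np.float64(0.263))]
292 [(0.0, np.float64(nan), np.float64(nan), np.float64(nan)), (0.112, np.float64(0.556), np.float64(0.283), np.float64(0.267))]
296 [(0.11, np.float64(0.555), np.float64(0.277), np.float64(0.27)), (0.112, np.float64(0.557), np.float64(0.283), np.float64(0.268))]
```

Both cameras agree: the real fingertips are about 32 mm above the reported TCP. I'll retry with that offset, feeling for contact on the way down.

```bash
cat >> h.py <<'E'
DZ=.032
def st(): 
    s=robot.get_state(); return s
E
python3 - <<'E'
from h import *
f0=robot.get_state()['ft_force']
robot.move_straight([*ex(-.045,.064),.196],vel=.3)
for z in [.184,.174,.166,.159]:
    robot.move_straight([*ex(-.045,.064),z],vel=.08)
    s=robot.get_state(); print(z,s['ft_force'].round(2),round(s['t'],2))
    if s['ft_force'][2]>4: print('contact'); break
shot('side','side3')
i=cv2.imread('pics/side3.png')[80:150,110:170]; cv2.imwrite('pics/side3z.png',cv2.resize(i,None,fx=8,fy=8,interpolation=cv2.INTER_CUBIC))
E
```

```text
0.184 [ 0.15 -1.28 -0.75] 12.36
0.174 [-0.2  -0.61  0.04] 12.63
0.166 [-0.3  -0.78 -0.16] 12.88
0.159 [-0.09  0.7   0.41] 13.13
```

View pics/side3z.png

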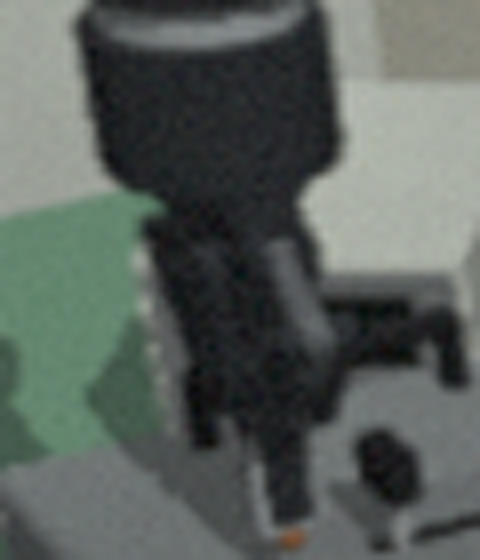

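Run:
```python
from h import *
def go(y,vel):
    robot.move_straight([*ex(-.045,y),.159],vel=vel)
    s=robot.get_state(); f=s['ft_force'][:2]@yh; print(round(y,4),s['ee_pos'].round(4),'push',round(f,2),round(s['t'],2)); return f
for y in [.044,.03,.02,.01,.0,-.003,-.005,-.007,-.009,-.011]:
    f=go(y,.08)
    if y<.001 and f>8: break
robot.move_straight([*ex(-.045,y+.015),.159],vel=.1)
im=shot('wrist','wrist4'); X=cloud(im)
```

```text
0.044 [0.4963 0.283  0.1589] push 0.83 13.58
0.03 [0.51   0.2823 0.1589] push 0.43 13.91
0.02 [0.5201 0.2814 0.159 ] push -0.25 14.18
0.01 [0.5295 0.2814 0.159 ] push 0.6 14.46
0.0 [0.5403 0.2797 0.159 ] push -0.01 14.73
-0.003 [0.5426 0.28   0.159 ] push 0.4 14.98
-0.005 [0.5445 0.2799 0.159 ] push -0.42 15.23
-0.007 [0.5466 0.2798 0.159 ] push 0.05 15.48
-0.009 [0.5471 0.2798 0.159 ] push 5.46 15.73
-0.011 [0.5471 0.2798 0.159 ] push 10.41 15.98
```

View pics/wrist4.png

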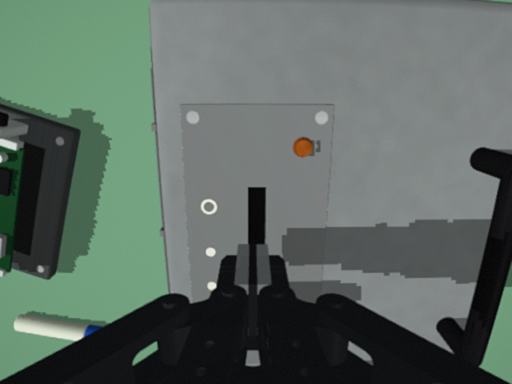

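The lever's slot is empty up to the fingers, and the push ended at a hard stop with the cap at x≈0.565. The target is 0.564. Next comes the holder.

Run:
```python
from h import *
p=robot.get_state()['ee_pos']
robot.move_straight([p[0],p[1],.25],vel=.3)
H=np.radians(67.2); hx=np.array([np.cos(H),np.sin(H)])
rm=np.array([.537,.033])-.055*hx
a=rm-.05*hx
robot.move_to([*a,.22],ori(H-np.pi/2)); robot.grip(.06)
s=robot.get_state(); print(s['t'],s['ee_pos'],s['finger_gap'],a)
im=shot('wrist','wrist5'); t=shot('top','top5'); sd=shot('side','side5')
i=cv2.imread('pics/top5.png')[130:290,40:280]; cv2.imwrite('pics/top5c.png',cv2.resize(i,None,fx=3.3,fy=3.3,interpolation=cv2.INTER_CUBIC))
for im,n in [(im,'wrist'),(t,'top'),(sd,'side')]:
    X=cloud(im); z=X[...,2]
    m=(abs(X[...,0]-.54)<.13)&(abs(X[...,1]-.035)<.12)&(z>.012)&(z<.023)
    c,sz,an=cv2.minAreaRect((X[m][:,:2]*1000).astype(np.float32)); print(n,m.sum(),np.round(c,1),np.round(sz,1),an)
    m=(X[...,0]>.45)&(X[...,0]<.62)&(X[...,1]>.25)&(X[...,1]<.31)&(z>.19)&(z<.215)
    if m.any(): print(' cap',m.sum(),X[m].min(0).round(4),X[m].max(0).round(4))
    m=(np.hypot(X[...,0]-a[0],X[...,1]-a[1])<.07)&(z>.15)&(z<.28)
    if m.any(): print(' tip z',np.sort(z[m])[:6].round(3))
```

```text
18.6917 [ 0.49633528 -0.06377091  0.22003085] 0.059830281870465934 [ 0.49631086 -0.06379563]
wrist 7875 [536.8  33.1] [110.1 170.2] 67.14844512939453
 tip z [0.256 0.257 0.257 0.257 0.257 0.257]
top 1063 [538.1  35.2] [109.9 169.9] 67.22783660888672
 cap 92 [0.5568 0.2672 0.1919] [0.5735 0.2937 0.2126]
side 1105 [536.9  29.5] [108.1 169.8] 66.8314208984375
 cap 65 [0.5568 0.2634 0.1912] [0.5724 0.2931 0.2119]
 tip z [0.257 0.258 0.258 0.259 0.26  0.26 ]
```

View pics/wrist5.png

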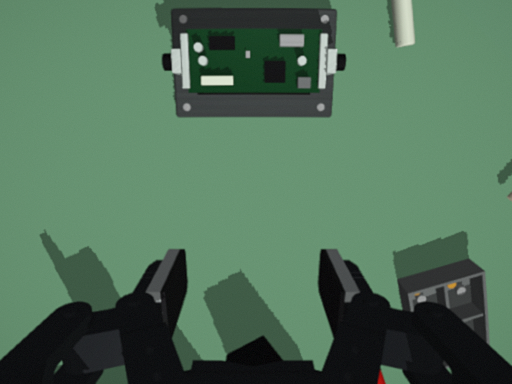

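View pics/top5c.png

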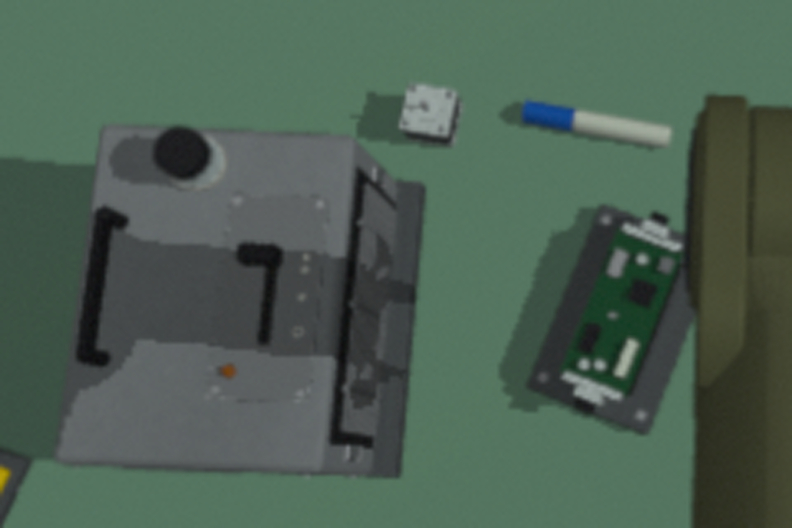

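View pics/side5.png

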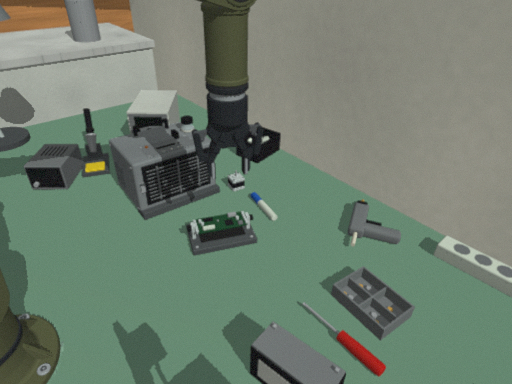

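The side and top views show the cap at x 0.557–0.573, beside the two pips, so the lever is at full. The holder is at (0.537, 0.033) with heading 67.1°. The tips are 37 mm above the TCP at this 60 mm gap. I'll lower the fingers behind the base and push.

```bash
cat >> h.py <<'E'
def hv(a): return np.array([np.cos(a),np.sin(a)])
E
python3 - <<'E'
from h import *
H=np.radians(67.15); c0=np.array([.5368,.0331])
Z=.008-.037
a=c0-(.055+.011+.02)*hv(H)
print(robot.solve_ik([*a,Z],ori(H-np.pi/2)) is not None)
robot.move_straight([*a,.02],ori(H-np.pi/2),vel=.25)
for z in [-.005,-.018,Z]:
    robot.move_straight([*a,z],vel=.08); s=robot.get_state(); print(z,s['ft_force'].round(2),round(s['t'],2))
    if s['ft_force'][2]>4: print('contact');break
shot('side','side6'); 
i=cv2.imread('pics/side6.png')[150:290,130:330]; cv2.imwrite('pics/side6c.png',cv2.resize(i,None,fx=4,fy=4,interpolation=cv2.INTER_CUBIC))
im=shot('wrist','wrist6')
X=cloud(dict(np.load('pics/side6.npz'))); m=(np.hypot(X[...,0]-a[0],X[...,1]-a[1])<.06)&(X[...,2]>.005); print(np.sort(X[m][:,2])[:10].round(4))
E
```

```text
True
-0.005 [-1.25 -0.26  1.13] 20.25
-0.018 [ 0.39 -0.61 -0.52] 20.56
-0.028999999999999998 [-0.06 -0.54  0.23] 20.84
[0.0051 0.0052 0.0053 0.0055 0.0057 0.0058 0.0059 0.006  0.006  0.0062]
```

View pics/side6c.png

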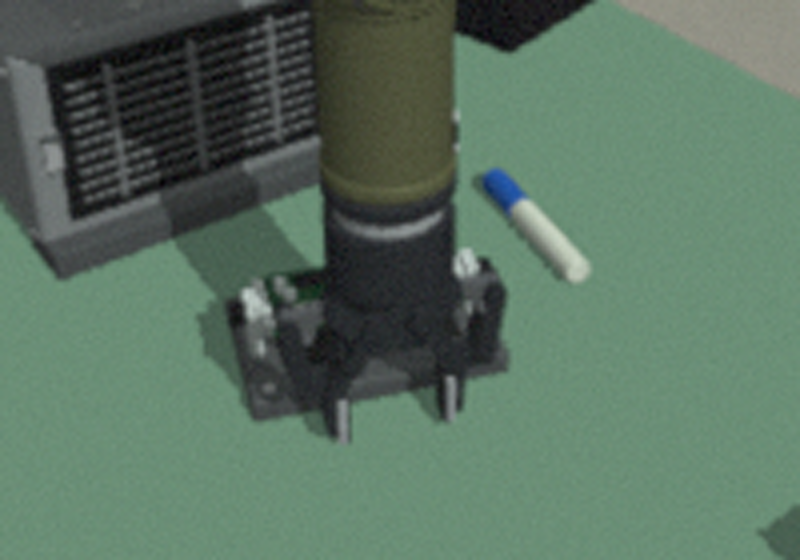

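View pics/wrist6.png

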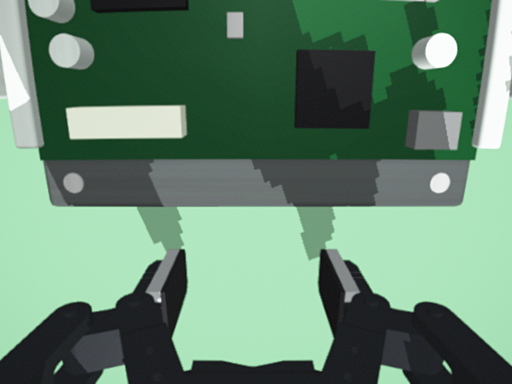

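The fingers stand squarely behind the base's rear edge (wrist image, row 205) with the tips just above the table. Pushing along a path that turns to the sill's heading.

Run:
```python
from h import *
H0=np.radians(67.15); c0=np.array([.5368,.0331]); Z=-.029
sm=ex(-.113,0); c1=sm-(.055+.035)*xh
def pose(c,h): return [*(c-.066*hv(h)),Z],ori(h-np.pi/2)
N=5
for k in range(1,N+1):
    t=k/N; h=H0+t*(A-H0); c=c0+t*(c1-c0)
    p,q=pose(c,h); robot.move_straight(p,q,vel=.07)
    s=robot.get_state(); print(round(t,2),s['ee_pos'].round(4),s['ft_force'].round(2),round(s['t'],2))
    if np.linalg.norm(s['ft_force'])>25: break
im=shot('wrist','wrist7'); t=shot('top','top7'); sd=shot('side','side7')
i=cv2.imread('pics/top7.png')[130:290,40:280]; cv2.imwrite('pics/top7c.png',cv2.resize(i,None,fx=3.3,fy=3.3,interpolation=cv2.INTER_CUBIC))
i=cv2.imread('pics/side7.png')[120:290,80:300]; cv2.imwrite('pics/side7c.png',cv2.resize(i,None,fx=3.3,fy=3.3,interpolation=cv2.INTER_CUBIC))
```

```text
0.2 [ 0.5133 -0.0106 -0.0291] [ 0.37 -1.06 -0.52] 21.61
0.4 [ 0.5159  0.0065 -0.029 ] [-0.96 -0.02  0.32] 22.0
0.6 [ 0.5184  0.0234 -0.029 ] [0.02 0.69 0.19] 22.39
0.8 [ 0.5209  0.0405 -0.029 ] [-0.58 -0.93 -0.36] 22.79
1.0 [ 0.5234  0.058  -0.029 ] [-0.07 -0.35  0.36] 23.19
```

View pics/top7c.png

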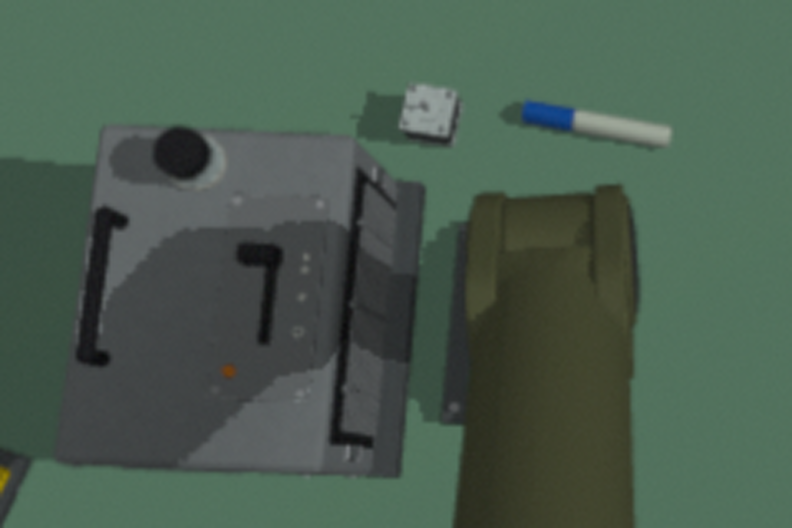

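View pics/side7c.png

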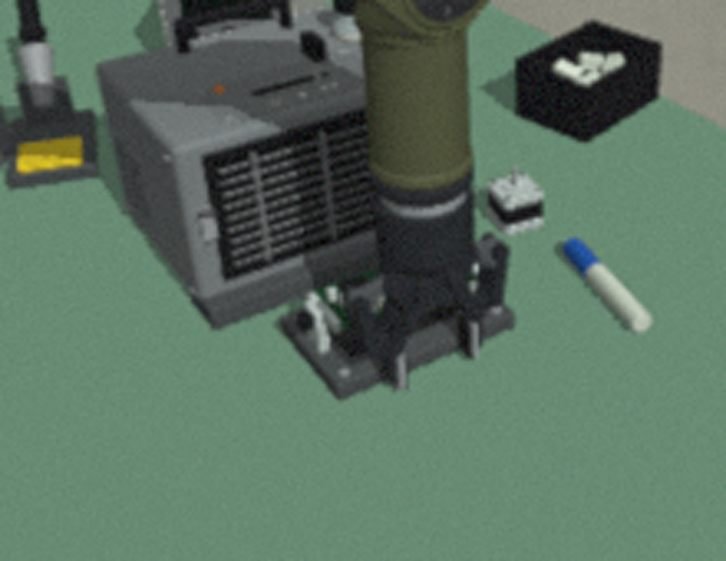

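View pics/wrist7.png

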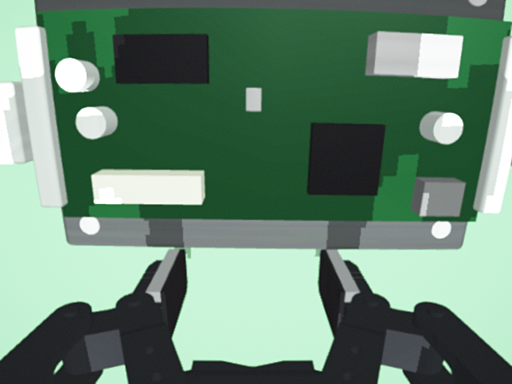

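Run:
```python
from h import *
q=ori(A-np.pi/2)
p=robot.get_state()['ee_pos'][:2].copy(); p=np.array([.5234,.0580]); d=0
p0=p
for d in [.025,.030,.032,.034,.036,.038,.040,.042,.044,.046]:
    robot.move_straight([*(p0+d*xh),-.029],q,vel=.06)
    s=robot.get_state(); print(d,s['ee_pos'].round(4),s['ft_force'].round(2),round(s['torque'][2],2),round(s['t'],2))
    if -s['ft_force'][1]>14: break
shot('wrist','wrist8'); shot('side','side8')
i=cv2.imread('pics/side8.png')[120:290,80:300]; cv2.imwrite('pics/side8c.png',cv2.resize(i,None,fx=3.3,fy=3.3,interpolation=cv2.INTER_CUBIC))
```

```text
0.025 [ 0.5251  0.0841 -0.029 ] [-1.06  0.04  0.19] -0.02 23.93
0.03 [ 0.5255  0.0885 -0.029 ] [ 0.08 -0.27  0.63] -0.01 24.18
0.032 [ 0.5256  0.0895 -0.029 ] [-0.38 -2.29  0.48] -0.02 24.43
0.034 [ 0.5259  0.0917 -0.029 ] [-0.46 -2.68  0.98] -0.03 24.68
0.036 [ 0.5258  0.092  -0.029 ] [-1.23 -5.4   2.37] -0.1 24.93
0.038 [ 0.5257  0.092  -0.029 ] [ -2.4  -10.92   3.34] 0.02 25.18
0.04 [ 0.5257  0.0919 -0.029 ] [ -3.   -15.15   6.41] 0.09 25.43
```

View pics/side8c.png

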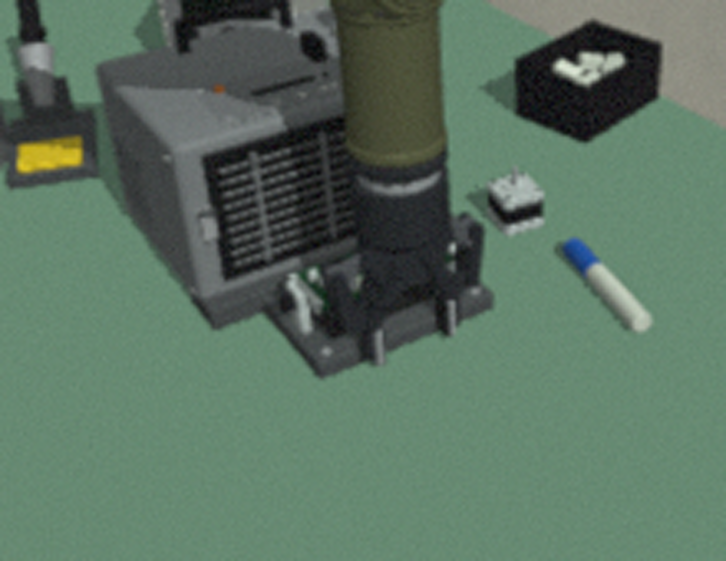

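View pics/wrist8.png

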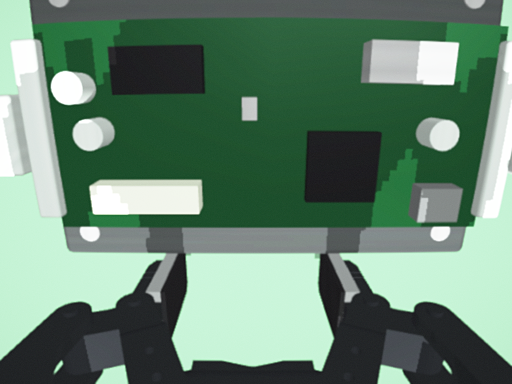

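The push force rose to 15 N at the expected place, which means contact with the sill. I'll back off, rise and check.

Run:
```python
from h import *
q=ori(A-np.pi/2); p0=np.array([.5257,.0919])
robot.move_straight([*(p0-.01*xh),-.029],q,vel=.04)
robot.move_straight([*(p0-.06*xh),-.029],q,vel=.2)
robot.move_straight([*(p0-.09*xh),.20],q,vel=.25)
im=shot('wrist','wrist9')
robot.move_to([.36,-.33,.3],ori(-np.pi/4-.3)) if robot.solve_ik([.36,-.33,.3],ori(-np.pi/4-.3)) is not None else print('noik')
print(robot.get_state()['t'])
t=shot('top','top9'); sd=shot('side','side9')
i=cv2.imread('pics/top9.png')[130:290,40:280]; cv2.imwrite('pics/top9c.png',cv2.resize(i,None,fx=3.3,fy=3.3,interpolation=cv2.INTER_CUBIC))
i=cv2.imread('pics/side9.png')[100:270,80:300]; cv2.imwrite('pics/side9c.png',cv2.resize(i,None,fx=3.3,fy=3.3,interpolation=cv2.INTER_CUBIC))
for im,n in [(im,'wrist'),(t,'top'),(sd,'side')]:
    X=cloud(im); z=X[...,2]
    E=np.stack([(X[...,:2]-C)@xh,(X[...,:2]-C)@yh,z],-1)  # extractor frame
    m=(E[...,0]<-.09)&(E[...,0]>-.25)&(abs(E[...,1])<.14)&(z>.012)&(z<.026)
    hb=m&(z<.0198)&(E[...,0]<-.125)
    q=E[hb]; print(n,hb.sum(),'base y range',np.percentile(q[:,1],[.5,99.5]).round(4),'x min',np.percentile(q[:,0],.5).round(4))
    # rear edge of base per y bin
    pts=[(y,np.percentile(q[abs(q[:,1]-y)<.006][:,0],2)) for y in np.arange(-.07,.08,.02) if (abs(q[:,1]-y)<.006).sum()>5]
    if len(pts)>2: print('  rear edge slope deg',np.degrees(np.polyfit(*np.array(pts).T,1)[0]).round(2), np.array(pts)[:,1].round(4))
    m=(X[...,0]>.45)&(X[...,0]<.62)&(X[...,1]>.25)&(X[...,1]<.31)&(z>.19)&(z<.215)
    if m.any(): print(' cap',m.sum(),X[m].min(0).round(4),X[m].max(0).round(4))
    m=(E[...,0]>-.24)&(E[...,0]<-.12)&(abs(E[...,1])<.11)&(z>.011)&(z<.0205)
    c,sz,an=cv2.minAreaRect((X[m][:,:2]*1000).astype(np.float32)); print(n,m.sum(),np.round(c,1),np.round(sz,1),an)
```

```text
29.025
wrist 6103 base y range [-0.0876  0.0803] x min -0.2229
  rear edge slope deg -0.01 [-0.2224 -0.2226 -0.2227 -0.2228 -0.2229 -0.2228 -0.2226 -0.2224]
wrist 6142 [532.2 127.1] [ 50.9 170.4] 84.97148132324219
top 799 base y range [-0.0882  0.0798] x min -0.2206
  rear edge slope deg 0.36 [-0.2204 -0.2196 -0.2207 -0.2194 -0.2206 -0.2192 -0.2204 -0.2188]
 cap 92 [0.5567 0.2673 0.1915] [0.5727 0.293  0.212 ]
top 977 [535.3 154.8] [100.8 169.5] 85.7237319946289
side 738 base y range [-0.0855  0.0798] x min -0.2261
  rear edge slope deg -0.2 [-0.2243 -0.2244 -0.2244 -0.2256 -0.2241 -0.2248 -0.2249 -0.2249]
 cap 65 [0.5569 0.2634 0.1927] [0.5734 0.2917 0.2118]
side 857 [535.3 151. ] [105.9 171. ] 85.10270690917969
```

View pics/top9c.png

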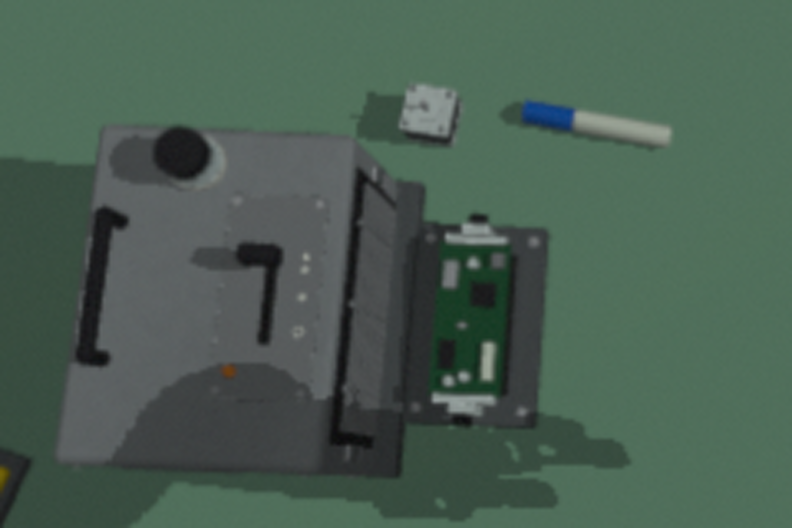

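View pics/side9c.png

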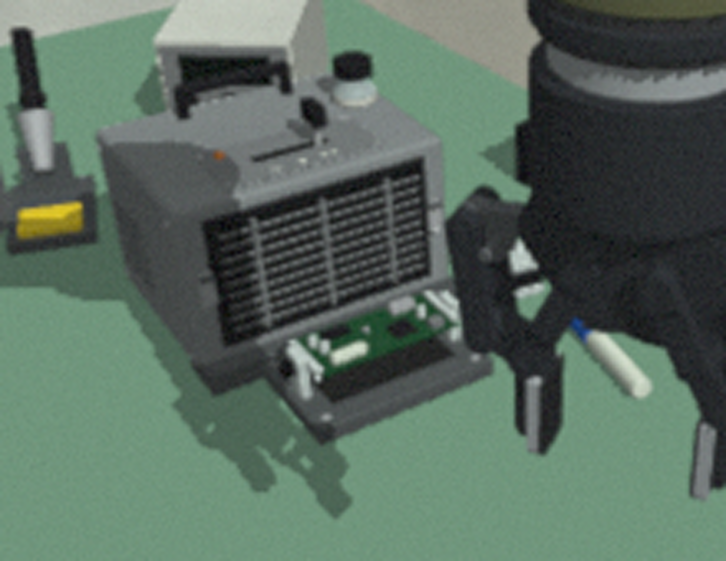

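View pics/wrist9.png

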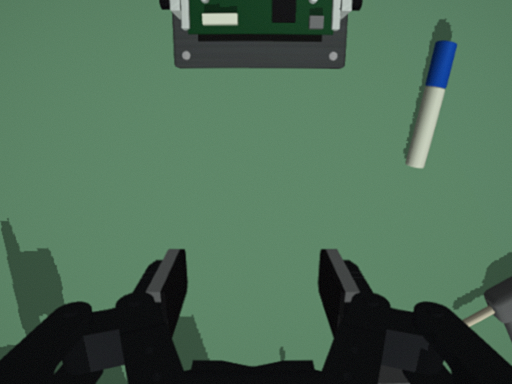

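The base's rear edge is parallel to the sill and exactly one base depth from it. The holder is 4 mm off centre, and the jar, motor and marker are at the same pixels as before. Handing in.

Run:
```python
from h import *
print(robot.finish_job(), robot.get_state()['t'])
```

```text
the job is handed in; nothing more can be done
the job is handed in; nothing more can be done
```

Both jobs are done and handed in: the fan lever is at full speed and the board holder rests flat against the sill. The clock read about 29 s of the 54 s allowed when I handed in.

- **Fan lever:** I pushed it with the closed fingers until it met a hard stop at about 10 N. The cap now spans x = 0.557 to 0.573, so its centre is at 0.565 against a target of 0.564. It sits beside the two pips.
- **Board holder:** I slid it with both open fingers low on the base, turning it about 19° on the way, until the push rose to 15 N against the sill. Measured from the cameras, there is no visible gap within their roughly 2 mm error. The base is parallel to the sill within about 0.4°, and its middle is about 4 mm to the right of the sill's middle.
- **Other things:** in the last top picture the jar, motor and marker are exactly where they started. I did not re-measure the battery, screwdriver and tray; the arm never went near them.
- **What disagreed:**
    - The real fingertips are about 32 mm (closed) to 37 mm (60 mm gap) short of the reported tool point. My first lever push therefore passed above the cap without touching anything. I measured the offset in the side and wrist cameras and corrected for it.
    - The top and side cameras differ by about 4 to 5 mm in y, so I judged distances within each camera separately.

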